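# Put the comb away in its sliding-lid box

## Robot

A 6-joint arm with a two-finger parallel gripper is mounted at the origin on the work surface. World frame = base frame: x ahead of the robot, y to its left, z up, the work surface at z = 0. Lengths are in m, angles in rad, forces in N, time in s.
With the tool pointing down it reaches from about 0.275 to 0.725 m from the base axis. Payload 15.9 kg.
Tool frame: the origin (TCP) lies at the very end of the fingers, on their centre line; the grasp point (between the pads) lies 19 mm behind it; z points along the fingers, y is the line along which they close (so a half turn about z gives the same grasp; the last joint's range is limited). The gripper opens to 85 mm and grips with 20 to 120 N. Pads are 22 mm wide; open, the fingers measure 114 mm over their backs; the gripper's body (76 mm by 85 mm) begins 54 mm behind the grasp point. The pads swing forward as they close: fully open they stand 13 mm farther back than shut.
Start: joints at [-1.339, 0.213, -0.034, 1.323, 0, 1.571], TCP at [0.115, -0.487, 0.231] pointing down, gripper open.
Joint ranges: [-2.98, 2.98], [-0.74, 1.72], [-1.14, 1.35], [-2.1, 2.04], [-1.57, 1.44], [-3.14, 3.14]. Speed limits (rad/s): [1.89, 1.89, 2.39, 2.57, 3.14, 3.14].

## Interface

Orientations are given as [roll, pitch, yaw] about the fixed x, y, z axes, in that order (R = Rz(yaw) Ry(pitch) Rx(roll)).
In Python, from cell import * gives the robot as it stands.
- The arm moves only by the tool apply_moves, never from a script. Its argument "increments" is a list that holds one entry, the list of rows, each a list of 7 numbers: the opening, from -1 (shut) to 1 (fully open), then the shift along the tool's x, y, z normalised to -1 to 1, where 1 is 40 mm, then the turn, a rotation vector about the tool's x, y, z normalised to -1 to 1, where 1 is 6 degrees. In form: [[[gripper, dx, dy, dz, ax, ay, az], ...]]. A call has 1 to 5 rows; each row shifts and turns the commanded pose from where the row before left it, along the tool's axes as they then stand; what a row does not reach is not made up. A row lasts 1/12 s, in which the tool goes at most 41.7 mm and 7.16 degrees, less where a joint would pass 70% of its speed; a pose out of reach is approached as far as the arm can. A call with a number of a shift or a turn outside -1 to 1 is refused whole. A call with a gripper value outside its range is refused whole. The fingers move at their own pace and stop on an object; the grip force is fixed at half the most. Time passes only in rows, so rows that do not move let the fingers close. It gives the time, the measured TCP pose, the force, the opening and the grip force at its end, in the units of the state.
- observe(): the state, without advancing time (a new reading comes with each control period).
- camera(name): name is "side" or "top" or "wrist"; returns (picture, depth): 400x640x3 uint8, red, green, blue; 400x640 float32, m along the optical axis (not along the pixel's ray), 0 where there is no reading.
- get_calibration(name): a dict with "fx", "fy", "cx", "cy" (pixels), "R" (3x3) and "t" (3): a world point X has camera coordinates R X + t; the wrist camera has in their place "mount" (4x4, takes a point from camera to tool coordinates, whose origin is the TCP and whose axes are the flange's). Camera axes: x right, y down, z forward; pixel columns grow to the right and rows downward; lengths in m; the calibration is good to about 2 mm. The wrist camera is an equidistant fisheye: a pixel r from the principal point sees the ray r / f radians off the axis. A picture is of the moment at which its call begins: read the wrist's pose just before it. get_calibration takes no time and is no camera call.
- finish_job(): hands the job in; it is judged then, once.
The state is a dict: "t": time; "q": joint angles; "dq": joint speeds; "tau": joint torques, N m; "ee_pos": TCP position; "tool_rot": TCP orientation; "wrist_force": force on the tool from outside, world axes, zero at the start; "torque": the same for the moment, N m; "width": finger opening in m; "gripper_force": force on a finger pad.
Only numpy, scipy, OpenCV 4.12 (cv2) and the standard library are available. Lean on these libraries where they do the work, as an engineer would, in place of code of your own. Each camera call takes 0.05 s, during which the arm holds its last target. There are 200 camera calls.

## Task

Take the wooden comb from the drying rack and slide it teeth first into the leaning slot inside the wooden box until it is fully home, feeling for the slot because the insert is not always in the same place. Let go of it, then slide the lid shut. Never press the comb against the box with more than 60 N, and leave the other things on the nightstand where they are.

Things in the scene. Friction and masses are not known exactly. Their poses are not given: they have to be found in the camera images.
- comb: Flat beech comb, 8 mm thick (own x), 120 mm long (own y), 72 mm tall (own z). Origin: middle of the teeth edge; z points from the teeth to the solid spine, which is the 36 mm farthest from the teeth. The lowest 4 mm of the teeth are only 5 mm thick. 60 g. It starts upright, teeth down, loosely in the drying rack; both faces are alike.
- rack: White plastic drying rack, fixed: base 70 x 150 mm, 8 mm thick, with four low posts (22 mm tall, tops 30 mm above the table) that hold the comb on its teeth along the rack's y. Origin: centre of the underside.
- comb_box: Wooden box, fixed: 164 (x) by 150 mm (y). Origin: centre of the underside; x points to the robot. Walls 7 mm; far (-x) end wall 68 mm tall, near one 79, side walls 89 mm. Inside 150 by 136 mm, floor 6 mm thick. A wooden insert in it has one slot along y over the whole width. A comb fully home clears the lid by 5 mm; one on the insert's ledge blocks it.
- slot_nominal (a point): Point on the box (axes as the box) at x +28, z +10 mm: centre of the slot's bottom IF the insert were centred. It sits up to 8 mm either way along the box's x, unreported: feel or look for it. The slot is 10.5 mm wide and leans 30 degrees: going in is down and to the box's +x (to the robot); the comb's spine leans to its -x (away). The insert stays put under pushes below 25 N.
- ledge_nominal (a point): Point on the box in the same nominal sense: on the ledge, 19 mm to the -x side of the slot's centre line. The flat ledge, 28 mm wide, is square to the slot's direction (rises 30 degrees towards +x), 26 mm above the slot's bottom along the slot. On the slot's +x side is a 12 mm thick fence 7 mm higher than the ledge: teeth slid up the ledge stop with the comb's face on it.
- box_lid (a joint): Opening of the box's sliding lid in m: 0 shut, 0.14 wide open; opening moves it along the box's +x, to the robot. The lid is a 164 x 134 x 7 mm panel, top face 87 mm above the box's underside; about 2 N moves it.
- lid_handle (a point): Centre of the top of the lid's grip bar: 12 mm thick (box x), 70 mm long (box y), 27 mm tall above the lid's top face. It moves with the lid.
- rabbit: Bystander: white ceramic rabbit figurine, 66 mm wide, 128 mm tall. Origin: centre of the underside.
- stacking_cup: Bystander: orange plastic stacking cup, open at the top, 64 mm wide, 55 mm tall. Origin: centre of the underside.
- sippy_cup: Bystander: stainless steel sippy cup with grey lid and two side handles (120 mm over the handles), 126 mm tall. Origin: centre of the underside.
- pacifier_clip: Bystander: white plastic spring pacifier clip lying flat, 80 x 28 mm, 18 mm tall. Origin: centre of the underside.
- cream_jar: Bystander: white plastic cream jar, 60 mm wide, 50 mm tall. Origin: centre of the underside.

How it is judged:
By the outcome, as a careful person would: the job done as asked, in the order asked, and still so for the second after the job is handed in, with the robot touching nothing.
It also fails if it takes over 66 s, if anything falls off the work surface, if the arm or the gripper's body presses on something with over 40 N, if the wrist force passes 120 N, or if a joint passes its speed limit or range.

## Working session

There is one attempt and no reset: what is moved stays moved. The work goes in short steps, Python scripts to look and compute and a tool call to move; the robot and the scene stay as the last step left them, time stands still between calls to the robot, and variables do not carry over. Pictures are saved under pics/ and viewed, at most 10 in all, crops included, and the job is handed in when it is done.

Besides the shell and the picture viewer there is one more tool, called after "Request:" by a JSON object that holds its "api" and its "payload", one argument or row to a line. apply_moves: Moves the arm, as the interface text tells. Its arguments: {"type":"object","properties":{"increments":{"type":"array"}},"required":["increments"]}

```bash
mkdir -p pics; ls; python3 - <<'E'
from cell import *
import cv2,numpy as np
np.set_printoptions(precision=4,suppress=True)
s=observe();print(s)
for n in ["side","top","wrist"]:
    c=get_calibration(n);print(n,c)
    p,d=camera(n);cv2.imwrite(f"pics/{n}0.png",p[:,:,::-1]);np.savez(f"{n}0.npz",p=p,d=d)
E
```

```text
pics
{'t': 0.0, 'q': array([-1.339 ,  0.2134, -0.035 ,  1.3235,  0.    ,  1.5708]), 'dq': array([ 0.0009, -0.0009,  0.0004, -0.0004,  0.0006,  0.0001]), 'tau': array([  0.0062, -68.6163,  48.7119,   0.0177,   0.0006,  -0.    ]), 'ee_pos': array([ 0.1148, -0.4863,  0.2308]), 'tool_rot': array([-3.1405, -0.    ,  0.2318]), 'wrist_force': array([ 0.6701, -1.3705,  0.0047]), 'torque': array([-0.0402, -0.0464, -0.0559]), 'gripper_force': 0.0, 'width': 0.08529865573221533}
side {'fx': 478.26441406200297, 'fy': 478.26441406200297, 'cx': 323.78568417365193, 'cy': 201.26521404358212, 'R': array([[-0.9885, -0.151 , -0.0068],
       [-0.1115,  0.759 , -0.6415],
       [ 0.102 , -0.6333, -0.7671]]), 't': array([0.5478, 0.1628, 1.2585])}
top {'fx': 412.61486016246414, 'fy': 412.61486016246414, 'cx': 314.11803397203624, 'cy': 202.94657924108722, 'R': array([[ 0.0026, -0.9997, -0.0247],
       [-0.9864,  0.0015, -0.1642],
       [ 0.1642,  0.0248, -0.9861]]), 't': array([-0.0108,  0.5536,  1.0938])}
wrist {'fx': 309.70691628693146, 'fy': 309.70691628693146, 'cx': 316.11901859069053, 'cy': 201.51798370250856, 'mount': array([[ 0.0011, -0.9588, -0.284 ,  0.0722],
       [ 1.    ,  0.001 ,  0.0005, -0.0001],
       [-0.0002, -0.284 ,  0.9588, -0.1424],
       [ 0.    ,  0.    ,  0.    ,  1.    ]])}
```

View pics/top0.png

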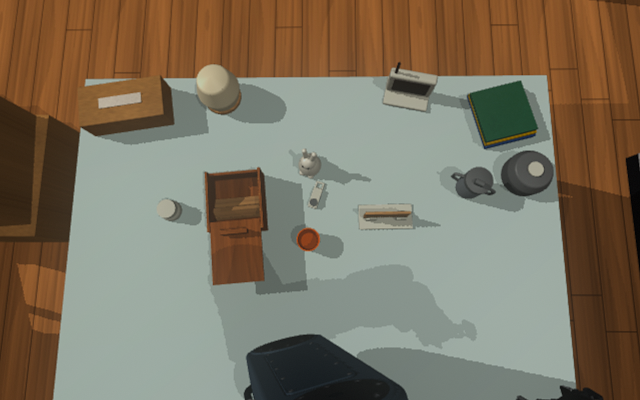

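View pics/side0.png

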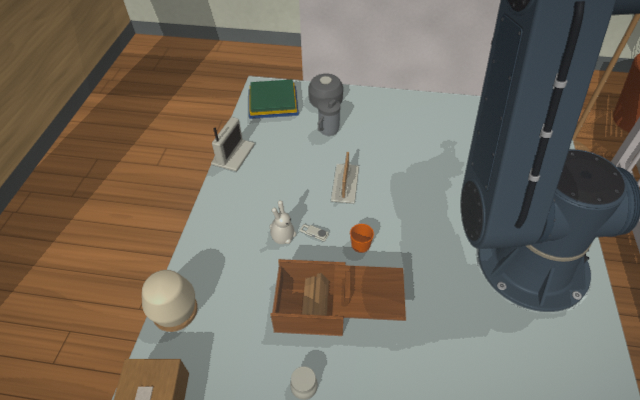

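The top view shows the box at about (235,210), with its lid open toward the robot (handle about (234,231)) and the insert at about (237,205). The comb stands in the rack at about (386,212). The rabbit is at (309,163), the clip at (317,195), the cup at (308,240) and the jar at (169,209). The side view shows the same layout, with the comb at (346,175) and the box at (310,295).

```bash
cat > h.py <<'E'
from cell import *
import cv2,numpy as np
from scipy.spatial.transform import Rotation as Rn
np.set_printoptions(precision=4,suppress=True)
def cloud(n,d,s=None):
    c=get_calibration(n);v,u=np.indices(d.shape)
    x=(u-c["cx"])/c["fx"];y=(v-c["cy"])/c["fy"]
    if n=="wrist":
        r=np.hypot(x,y)+1e-9;k=np.tan(r)/r
        P=np.stack([x*k*d,y*k*d,d],-1);M=c["mount"]
        P=P@M[:3,:3].T+M[:3,3]
        return P@Rn.from_euler("xyz",s["tool_rot"]).as_matrix().T+s["ee_pos"]
    P=np.stack([x*d,y*d,d],-1)
    return (P-c["t"])@c["R"]
def ray(n,u,v,z):
    c=get_calibration(n);a=c["R"].T@np.array([(u-c["cx"])/c["fx"],(v-c["cy"])/c["fy"],1]);o=-c["R"].T@c["t"]
    return o+a*(z-o[2])/a[2]
E
python3 - <<'E'
from h import *
ims=[]
for n,b in [("top",(195,155,280,290)),("side",(265,250,415,340)),("top",(345,190,425,240)),("side",(320,145,370,210))]:
    f=np.load(n+"0.npz");P=cloud(n,f["d"]);p=f["p"]
    x0,y0,x1,y1=b
    ims.append(cv2.resize(p[y0:y1,x0:x1,::-1],(400,300),interpolation=cv2.INTER_CUBIC))
    Q=P[y0:y1,x0:x1].reshape(-1,3);d=f["d"][y0:y1,x0:x1].ravel();Q=Q[d>0]
    print(n,b,"table z",np.median(Q[Q[:,2]<0.01,2]),len(d),len(Q))
    for lo,hi in [(.02,.034),(.034,.06),(.06,.078),(.078,.084),(.084,.093),(.093,.105),(.105,.125)]:
        q=Q[(Q[:,2]>lo)&(Q[:,2]<hi)]
        if len(q)>5:
            r=cv2.minAreaRect((q[:,:2]*1000).astype(np.float32)); print(lo,hi,len(q),r,np.median(q[:,2]))
cv2.imwrite("pics/c1.png",np.vstack([np.hstack(ims[:2]),np.hstack(ims[2:])]))
E
```

```text
top (195, 155, 280, 290) table z 0.0011295282881253702 11475 11432
0.02 0.034 585 ((557.7733764648438, 200.68304443359375), (160.97714233398438, 144.7677001953125), 5.09564208984375) 0.02663333174730149
0.034 0.06 619 ((558.5515747070312, 200.7987518310547), (163.21224975585938, 145.13577270507812), 5.234061241149902) 0.04450636256629396
0.06 0.078 293 ((559.5740966796875, 202.41065979003906), (165.0225372314453, 147.86737060546875), 4.984940528869629) 0.06819097384183007
0.078 0.084 182 ((489.48358154296875, 194.5442352294922), (299.0520935058594, 144.70884704589844), 5.216394424438477) 0.08306580441758542
0.084 0.093 3268 ((488.77642822265625, 197.658935546875), (300.44610595703125, 151.74722290039062), 5.20490026473999) 0.08779717459381445
0.093 0.105 37 ((482.9912109375, 194.96986389160156), (282.387939453125, 146.9565887451172), 5.496319770812988) 0.09465012197270592
0.105 0.125 138 ((470.51507568359375, 195.8262176513672), (12.297237396240234, 69.87736511230469), 5.123316287994385) 0.11415232830266081
side (265, 250, 415, 340) table z 0.0008199377803661912 13500 13439
0.02 0.03
[... 1602 characters left out ...]
7158203), (50.28395462036133, 2.562526226043701), 82.36860656738281) 0.0850181708019812
side (320, 145, 370, 210) table z 0.0009406783184036345 3250 3228
0.02 0.034 91 ((522.3045043945312, -203.66824340820312), (23.206544876098633, 121.88941192626953), 1.3756062984466553) 0.02880848724477706
0.034 0.06 31 ((518.381103515625, -200.44882202148438), (117.15403747558594, 7.311366558074951), 87.65580749511719) 0.04861967448118889
0.06 0.078 44 ((522.3898315429688, -203.77572631835938), (8.336380004882812, 120.9918212890625), 1.0863944292068481) 0.07615781025659182
0.078 0.084 63 ((521.88818359375, -203.0081329345703), (8.048057556152344, 120.1964340209961), 1.0009970664978027) 0.08009493951193564
```

View pics/c1.png

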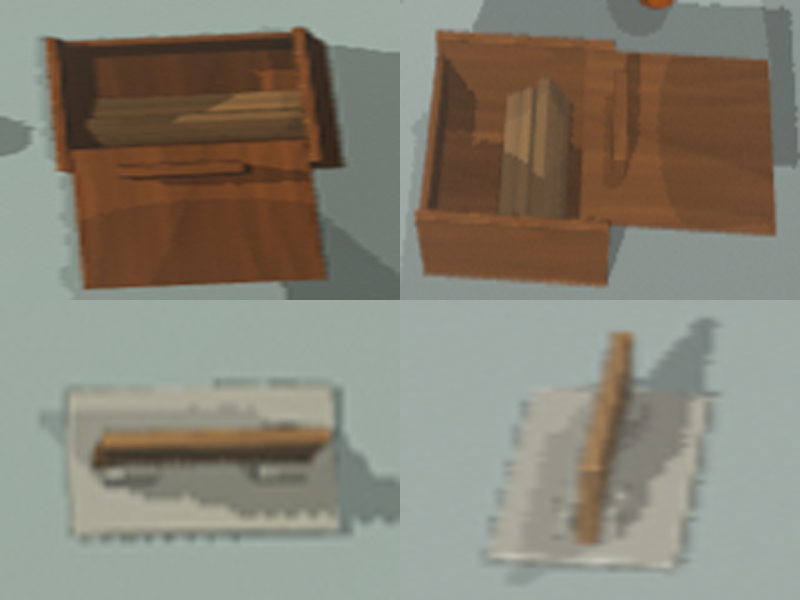

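The crops show the comb upright along world y, with its spine top near z=0.080. The insert sits with its ledge on the far side and its fence nearest the lid. Top and side agree within about 4 mm.

Next I'll plan the approach over the comb.

```bash
cat >> h.py <<'E'
def plan(p,R,n,g=1.0,P0=None,R0=None):
    s=observe();P=np.array(s["ee_pos"] if P0 is None else P0);A=Rn.from_euler("xyz",s["tool_rot"]) if R0 is None else R0
    rows=[]
    for k in range(n):
        m=n-k;sh=A.inv().apply((np.array(p)-P)/m)/.04
        tv=(A.inv()*R).as_rotvec()/m/np.radians(6)
        r=np.round(np.r_[g,sh,tv],2);rows.append(r.tolist())
        P=P+A.apply(r[1:4]*.04);A=A*Rn.from_rotvec(r[4:]*np.radians(6))
    print("end",P,A.as_euler("xyz"))
    for i in range(0,n,5):print(rows[i:i+5])
    return P,A
def down(yaw):return Rn.from_euler("xyz",[np.pi,0,yaw])
E
python3 -c "
from h import *
plan([.5225,-.205,.16],down(np.radians(91)),15)"
```

```text
end [ 0.5227 -0.205   0.1599] [-3.1414  0.0002  1.5879]
[[1.0, 0.77, -0.3, 0.12, -0.0, -0.0, -0.86], [1.0, 0.79, -0.23, 0.12, -0.0, -0.0, -0.86], [1.0, 0.81, -0.16, 0.12, -0.0, -0.0, -0.86], [1.0, 0.82, -0.08, 0.12, -0.0, -0.0, -0.86], [1.0, 0.83, -0.01, 0.12, -0.0, -0.0, -0.86]]
[[1.0, 0.82, 0.06, 0.12, -0.0, -0.0, -0.87], [1.0, 0.81, 0.14, 0.12, -0.0, -0.0, -0.86], [1.0, 0.8, 0.21, 0.12, -0.0, -0.0, -0.87], [1.0, 0.78, 0.28, 0.12, -0.0, -0.0, -0.86], [1.0, 0.75, 0.35, 0.12, -0.0, -0.0, -0.87]]
[[1.0, 0.71, 0.42, 0.12, -0.0, -0.0, -0.86], [1.0, 0.67, 0.48, 0.11, -0.0, -0.0, -0.87], [1.0, 0.62, 0.54, 0.12, -0.0, -0.0, -0.86], [1.0, 0.57, 0.6, 0.11, -0.0, -0.0, -0.87], [1.0, 0.52, 0.65, 0.12, -0.0, -0.01, -0.86]]
```

Request:
{"api": "apply_moves", "payload": {
  "increments": [
    [[1,0.77,-0.3,0.12,0,0,-0.86],[1,0.79,-0.23,0.12,0,0,-0.86],[1,0.81,-0.16,0.12,0,0,-0.86],[1,0.82,-0.08,0.12,0,0,-0.86],[1,0.83,-0.01,0.12,0,0,-0.86]]
  ]
}}

```text
t: 0.57
ee_pos: [0.2517, -0.3917, 0.207]
tool_rot: [-3.141, -0.0, 0.686]
wrist_force: [0.2, -0.1, -0.1]
width: 0.0853
gripper_force: 0.0
```

Request:
{"api": "apply_moves", "payload": {
  "increments": [
    [[1,0.82,0.06,0.12,0,0,-0.87],[1,0.81,0.14,0.12,0,0,-0.86],[1,0.8,0.21,0.12,0,0,-0.87],[1,0.78,0.28,0.12,0,0,-0.86],[1,0.75,0.35,0.12,0,0,-0.87]]
  ]
}}

```text
t: 0.98
ee_pos: [0.3875, -0.2974, 0.183]
tool_rot: [-3.141, -0.0, 1.14]
wrist_force: [0.4, -0.6, 1.0]
width: 0.0851
gripper_force: 0.0
```

Request:
{"api": "apply_moves", "payload": {
  "increments": [
    [[1,0.71,0.42,0.12,0,0,-0.86],[1,0.67,0.48,0.11,0,0,-0.87],[1,0.62,0.54,0.12,0,0,-0.86],[1,0.57,0.6,0.11,0,0,-0.87],[1,0.52,0.65,0.12,0,0,-0.86]]
  ]
}}

```text
t: 1.4
ee_pos: [0.5239, -0.204, 0.1597]
tool_rot: [-3.141, -0.0, 1.593]
wrist_force: [-0.3, -0.8, -0.1]
width: 0.0856
gripper_force: 0.0
```

```bash
python3 - <<'E'
from h import *
s=observe();p,d=camera("wrist");print(s["t"],s["q"],s["ee_pos"],s["tool_rot"],s["wrist_force"])
cv2.imwrite("pics/w1.png",p[:,:,::-1]);P=cloud("wrist",d,s).reshape(-1,3)[d.ravel()>0]
print("table",np.median(P[(P[:,2]<.01)][:,2]))
Q=P[(abs(P[:,0]-.5225)<.05)&(abs(P[:,1]+.205)<.09)]
for lo,hi in [(.04,.07),(.074,.09)]:
    q=Q[(Q[:,2]>lo)&(Q[:,2]<hi)];print(lo,len(q),cv2.minAreaRect((q[:,:2]*1000).astype(np.float32)),np.median(q[:,2]))
E
```

```text
1.4 [-0.3713  0.3627 -0.0139  1.1945 -0.      1.1777] [ 0.5239 -0.204   0.1597] [-3.1414 -0.0001  1.5926] [-0.2756 -0.8119 -0.0965]
table -0.00016931812564591198
0.04 20 ((520.42724609375, -145.58103942871094), (7.419130325317383, 0.6800459623336792), 2.0011909008026123) 0.05172781079170533
0.074 1522 ((521.6787719726562, -204.65597534179688), (7.468878746032715, 118.7276840209961), 1.4126083850860596) 0.0796828425882501
```

View pics/w1.png

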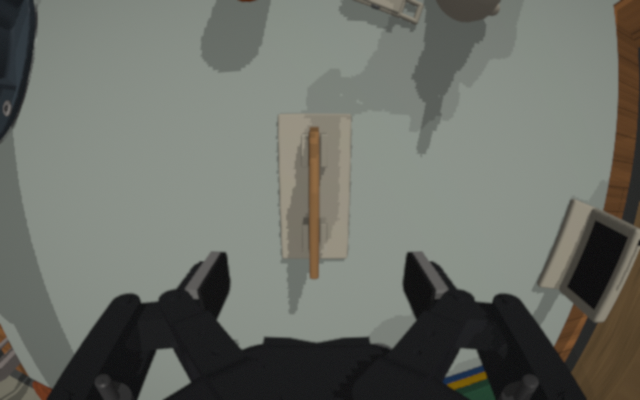

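The wrist view shows the comb at about (315,200), between the open fingers and parallel to the pads. Its centre is (0.5217,-0.2047), its top 0.0797 (expected 0.080) and its yaw 1.4°. I'll descend to TCP z 0.050 and grip.

Request:
{"api": "apply_moves", "payload": {
  "increments": [
    [[1,-0.01,-0.03,0.69,0,0,0],[1,0,-0.03,0.69,0,0,0],[1,0,0,0.69,0,0,0],[1,0,0,0.67,0,0,0],[-1,0,0,0,0,0,0]]
  ]
}}

```text
t: 1.87
ee_pos: [0.5173, -0.2045, 0.0457]
tool_rot: [-3.135, -0.003, 1.588]
wrist_force: [-1.5, 0.5, -0.8]
width: 0.0755
gripper_force: 0.0
```

Request:
{"api": "apply_moves", "payload": {
  "increments": [
    [[-1,0,0,0,0,0,0],[-1,0,0,0,0,0,0],[-1,0,0,0,0,0,0],[-1,0,0,0,0,0,0],[-1,0,0,0,0,0,0]]
  ]
}}

```text
t: 2.28
ee_pos: [0.5211, -0.206, 0.0517]
tool_rot: [3.14, 0.001, 1.588]
wrist_force: [0.1, 1.7, 0.5]
width: 0.0125
gripper_force: 0.0
```

Request:
{"api": "apply_moves", "payload": {
  "increments": [
    [[-1,0,0,0,0,0,0],[-1,0,0,0,0,0,0]]
  ]
}}

```text
t: 2.45
ee_pos: [0.5211, -0.206, 0.0516]
tool_rot: [3.14, 0.001, 1.588]
wrist_force: [-0.2, 0.6, 8.2]
width: 0.007
gripper_force: 59.3
```

Request:
{"api": "apply_moves", "payload": {
  "increments": [
    [[-1,0,0,-0.3,0,0,0],[-1,0,0,-0.9,0,0,0],[-1,0,0,-1,0,0,0],[-1,0,0,-1,0,0,0],[-1,0,0,-1,0,0,0]]
  ]
}}

```text
t: 2.87
ee_pos: [0.5199, -0.2055, 0.2209]
tool_rot: [3.141, 0.0, 1.588]
wrist_force: [1.8, -0.5, -0.3]
width: 0.0072
gripper_force: 60.3
```

```bash
python3 -c "
from h import *
plan([.545,.125,.22],down(np.radians(95.2)),10,-1)"
```

```text
end [0.545 0.125 0.22 ] [3.1412 0.0002 1.6612]
[[-1.0, 0.83, 0.08, 0.0, 0.0, 0.0, -0.07], [-1.0, 0.82, 0.08, 0.0, 0.0, 0.0, -0.07], [-1.0, 0.82, 0.09, 0.0, 0.0, 0.0, -0.07], [-1.0, 0.82, 0.09, 0.0, 0.0, 0.0, -0.07], [-1.0, 0.82, 0.1, 0.0, 0.0, 0.0, -0.07]]
[[-1.0, 0.82, 0.11, 0.0, 0.0, 0.0, -0.07], [-1.0, 0.82, 0.11, 0.01, 0.0, 0.0, -0.07], [-1.0, 0.82, 0.12, 0.0, 0.0, 0.0, -0.07], [-1.0, 0.83, 0.13, 0.01, 0.0, 0.0, -0.07], [-1.0, 0.82, 0.13, 0.0, 0.0, 0.0, -0.07]]
```

Request:
{"api": "apply_moves", "payload": {
  "increments": [
    [[-1,0.83,0.08,0,0,0,-0.07],[-1,0.82,0.08,0,0,0,-0.07],[-1,0.82,0.09,0,0,0,-0.07],[-1,0.82,0.09,0,0,0,-0.07],[-1,0.82,0.1,0,0,0,-0.07]]
  ]
}}

```text
t: 3.28
ee_pos: [0.5326, -0.0394, 0.219]
tool_rot: [3.141, 0.0, 1.625]
wrist_force: [0.7, -0.4, 0.2]
width: 0.0067
gripper_force: 60.4
```

Request:
{"api": "apply_moves", "payload": {
  "increments": [
    [[-1,0.82,0.11,0,0,0,-0.07],[-1,0.82,0.11,0,0,0,-0.07],[-1,0.82,0.12,0,0,0,-0.07],[-1,0.83,0.13,0,0,0,-0.07],[-1,0.82,0.13,0,0,0,-0.07]]
  ]
}}

```text
t: 3.7
ee_pos: [0.5453, 0.1265, 0.219]
tool_rot: [3.141, -0.0, 1.662]
wrist_force: [-0.4, -0.8, -0.7]
width: 0.0068
gripper_force: 60.4
```

Request:
{"api": "apply_moves", "payload": {
  "increments": [
    [[-1,0,0,0,0,0,0],[-1,0,0,0,0,0,0]]
  ]
}}

```text
t: 3.87
ee_pos: [0.5453, 0.1263, 0.2186]
tool_rot: [3.142, 0.0, 1.664]
wrist_force: [0.1, -0.4, -0.1]
width: 0.0072
gripper_force: 60.3
```

```bash
python3 - <<'E'
from h import *
s=observe();p,d=camera("wrist");print(s["t"],s["q"],s["ee_pos"],s["tool_rot"],s["width"])
cv2.imwrite("pics/w2.png",p[:,:,::-1]);C=cloud("wrist",d,s);P=C.reshape(-1,3)[d.ravel()>0];np.savez("w2.npz",d=d,p=p,C=C)
Q=P[(abs(P[:,0]-.49)<.2)&(abs(P[:,1]-.2)<.12)]
for lo,hi in [(-.01,.01),(.084,.0925),(.105,.125)]:
    q=Q[(Q[:,2]>lo)&(Q[:,2]<hi)&(Q[:,1]>(.155 if lo>.1 else .1))];print(lo,len(q),cv2.minAreaRect((q[:,:2]*1000).astype(np.float32)),np.median(q[:,2]))
# box frame profile
th=np.radians(180+5.2);c0=np.array([.557,.202]);e=np.array([np.cos(th),np.sin(th)]);f=np.array([-e[1],e[0]])
B=np.c_[(P[:,:2]-c0)@e,(P[:,:2]-c0)@f,P[:,2]]
q=B[abs(B[:,1])<60e-3]
for ylo,yhi in [(-.06,-.03),(-.03,0),(0,.03)]:
  print(ylo)
  q=B[(B[:,1]>ylo)&(B[:,1]<yhi)]
  print([(int(x*1000),int(1000*np.median(z)),len(z)) for x in np.arange(-.085,.07,.003) for z in [q[abs(q[:,0]-x)<.0015][:,2]] if len(z)])
E
```

```text
3.8667 [ 0.2276  0.3401  0.1032  1.3339 -0.      1.7053] [0.5453 0.1263 0.2186] [3.1415 0.     1.6639] 0.007194261686868306
-0.01 18175 ((490.00543212890625, 210.00279235839844), (219.98641967773438, 399.96307373046875), 89.99856567382812) 0.0008959360571772212
0.084 23039 ((487.55517578125, 200.88978576660156), (303.7122802734375, 151.25643920898438), 5.2311906814575195) 0.08697169752418327
0.105 1344 ((468.9205322265625, 198.97523498535156), (13.278264045715332, 70.14524841308594), 5.458587169647217) 0.11355546465710413
-0.06
[(-82, 67, 58), (-79, 67, 87), (-76, 43, 522), (-73, 5, 71), (-69, 5, 57), (-66, 5, 71), (-63, 5, 57), (-60, 5, 72), (-57, 5, 52), (-54, 5, 73), (-51, 5, 63), (-48, 5, 67), (-45, 5, 68), (-42, 5, 56), (-39, 5, 74), (-36, 5, 51), (-33, 5, 73), (-30, 5, 75), (-27, 6, 54), (-24, 5, 78), (-21, 5, 61), (-18, 6, 42), (-15, 17, 81), (-12, 18, 52), (-9, 20, 79), (-6, 22, 80), (-3, 24, 54), (0, 25, 82), (2, 27, 81), (5, 29, 79), (8, 24, 81), (11, 41, 58), (14, 42, 87), (17, 44, 86), (20, 45, 84), (23, 44, 86), (26, 38, 84), (29, 34, 83), (32, 28, 55), (35, 23, 81), (38
[... 904 characters left out ...]
 95), (-76, 42, 527), (-73, 5, 64), (-69, 5, 62), (-66, 5, 64), (-63, 5, 63), (-60, 5, 66), (-57, 5, 61), (-54, 5, 67), (-51, 5, 61), (-48, 5, 67), (-45, 5, 66), (-42, 5, 71), (-39, 5, 64), (-36, 5, 66), (-33, 5, 77), (-30, 5, 53), (-27, 5, 78), (-24, 5, 62), (-21, 5, 68), (-18, 6, 50), (-15, 17, 57), (-12, 19, 80), (-9, 20, 59), (-6, 22, 76), (-3, 24, 84), (0, 26, 61), (2, 27, 79), (5, 28, 84), (8, 25, 83), (11, 22, 44), (14, 244, 170), (17, 246, 483), (20, 246, 484), (23, 245, 211), (26, 39, 67), (29, 33, 84), (32, 28, 56), (35, 24, 82), (38, 17, 54), (41, 14, 54), (44, 5, 78), (47, 5, 78), (50, 5, 51), (53, 5, 77), (56, 82, 151), (59, 86, 188), (62, 86, 182), (65, 86, 157), (68, 86, 117)]
```

View pics/w2.png

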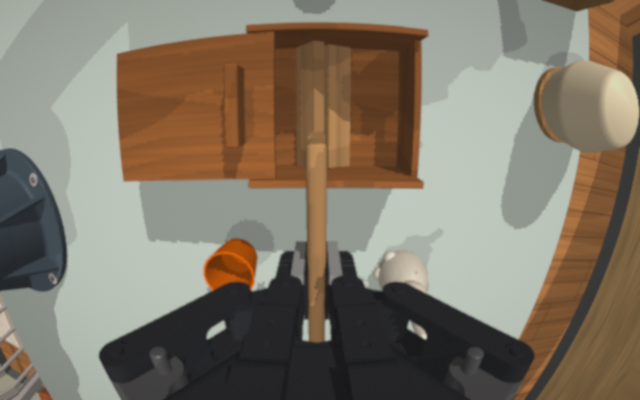

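The wrist view shows the slot as the dark line at about x=327 px, between the ledge (about 338 px) and the fence (about 310 px). The depth profile matches the expected insert: ledge rising at 30°, fence top 7 mm above it. The insert is shifted about -4 mm. I'll fit it precisely and plan the tilted approach.

```bash
cat >> h.py <<'E'
th=np.radians(180+5.2);C0=np.array([.5573,.2071]);e=np.array([np.cos(th),np.sin(th),0]);f=np.array([-e[1],e[0],0])
TZ=.5*e-np.array([0,0,np.sqrt(.75)]);TX=-f
RT=Rn.from_matrix(np.c_[TX,np.cross(TZ,TX),TZ])
def b2w(x,y,z):return np.r_[C0,0]+x*e+y*f+np.array([0,0,z])
def w2b(P):
    D=np.asarray(P)-np.r_[C0,0];return np.stack([D@e,D@f,D[...,2]],-1)
def sl(P): # along-slot and perpendicular coords (mm) relative to nominal slot bottom
    b=w2b(P);x=b[...,0]-.028;z=b[...,2]-.010
    return 1000*(-.5*x+.8660254*z),1000*(.8660254*x+.5*z)
E
python3 - <<'E'
from h import *
F=np.load("w2.npz");P=F["C"].reshape(-1,3)[F["d"].ravel()>0]
b=w2b(P);m=(abs(b[:,1])<.062)&(abs(b[:,0])<.055)&(b[:,2]<.06);P=P[m];b=b[m]
fl=b[(b[:,0]<-.03)];print("floor",np.median(fl[:,2]))
a,n=sl(P)
for y0 in (-.05,-.025,0,.025):
    k=(b[:,1]>y0-.012)&(b[:,1]<y0+.012)&(b[:,2]>.012)
    A=a[k];N=n[k]
    L=(N<-10)&(N>-32);Fe=(N>5)&(N<10)
    Lm=np.median(A[L]);Fm=np.median(A[Fe]) if Fe.any() else 0
    on=N[abs(A-Lm)<1.0];ff=N[abs(A-Fm)<1]
    print(y0,"ledge a",Lm,"fence a",Fm,"ledge n",np.percentile(on,[0.5,1,99,99.5]),"fence n",np.percentile(ff,[.5,1,99,99.5]) if Fe.any() else 0)
plan(b2w(-.040,.001,.21),RT,6,-1)
E
```

```text
floor 0.0057715861491266784
-0.05 ledge a 27.94725169243221 fence a 34.960484916134476 ledge n [-36.7497 -36.6097  13.7778  13.8884] fence n [ 0.9688  1.1108 14.3459 14.4325]
-0.025 ledge a 27.82400039127694 fence a 35.0848973695004 ledge n [-36.0573 -35.9453  13.6232  13.8093] fence n [ 1.0022  1.0198 14.2444 14.361 ]
0 ledge a 27.938770145586865 fence a 34.869070411630005 ledge n [-36.9596 -36.7721  13.6359  14.0937] fence n [ 1.7102  1.9354 14.0917 14.1949]
0.025 ledge a 27.997839966234213 fence a 34.98878328881586 ledge n [-36.3455 -36.1185  13.2741  14.2164] fence n [ 1.8131  1.8576 13.9519 13.9806]
end [0.5972 0.2098 0.2101] [-2.6181 -0.0003  1.661 ]
[[-1.0, 0.33, 0.25, 0.04, 0.83, 0.0, 0.0], [-1.0, 0.33, 0.25, 0.01, 0.83, 0.0, 0.0], [-1.0, 0.33, 0.25, -0.01, 0.84, 0.0, 0.0], [-1.0, 0.33, 0.25, -0.03, 0.83, 0.0, 0.0], [-1.0, 0.33, 0.24, -0.05, 0.84, 0.0, 0.0]]
[[-1.0, 0.34, 0.24, -0.07, 0.83, 0.01, 0.01]]
```

Request:
{"api": "apply_moves", "payload": {
  "increments": [
    [[-1,0.33,0.25,0.04,0.83,0,0],[-1,0.33,0.25,0.01,0.83,0,0],[-1,0.33,0.25,-0.01,0.84,0,0],[-1,0.33,0.25,-0.03,0.83,0,0],[-1,0.33,0.24,-0.05,0.84,0,0]]
  ]
}}

```text
t: 4.33
ee_pos: [0.5801, 0.1738, 0.2165]
tool_rot: [-2.833, -0.001, 1.66]
wrist_force: [2.2, 0.7, 0.2]
width: 0.0072
gripper_force: 60.3
```

Request:
{"api": "apply_moves", "payload": {
  "increments": [
    [[-1,0.34,0.24,-0.07,0.83,0,0],[-1,0,0,0,0,0,0]]
  ]
}}

```text
t: 4.5
ee_pos: [0.5824, 0.1825, 0.2089]
tool_rot: [-2.781, -0.002, 1.66]
wrist_force: [0.5, -0.3, -2.8]
width: 0.007
gripper_force: 60.3
```

```bash
cat >> h.py <<'E'
def an(a,n,y=.001):return b2w(.028+(-.5*a+.866*n)/1000,y,.010+(.866*a+.5*n)/1000)
def st():
    s=observe();A=Rn.from_euler("xyz",s["tool_rot"]);a,n=sl(s["ee_pos"]);F=np.array(s["wrist_force"])
    print("t",s["t"],"a %.1f n %.1f y %.4f"%(a,n,w2b(s["ee_pos"])[1]),"roterr deg",np.degrees((A.inv()*RT).as_rotvec()),"F tool",A.inv().apply(F),"w",s["width"],"q",s["q"])
E
python3 -c "
from h import *
st()
plan(an(125,-3.3),RT,4,-1)"
```

```text
t 4.5 a 197.6 n 55.5 y 0.0268 roterr deg [ 9.3561 -0.1132 -0.0287] F tool [-0.3793  1.4443  2.4827] w 0.006963346384992624 q [0.2701 0.8947 0.9492 1.98   0.0648 1.7395]
end [0.5947 0.2094 0.1163] [-2.6179  0.0003  1.6612]
[[-1.0, 0.16, 0.29, 0.51, 0.39, -0.0, -0.0], [-1.0, 0.16, 0.31, 0.5, 0.39, -0.01, -0.0], [-1.0, 0.16, 0.33, 0.48, 0.39, -0.0, -0.0], [-1.0, 0.16, 0.35, 0.47, 0.39, -0.01, -0.0]]
```

```bash
python3 -c "
from h import *
plan(b2w(-.045,.001,.15),RT,4,-1)"
```

```text
end [0.6022 0.21   0.1498] [-2.6179  0.0003  1.6612]
[[-1.0, 0.16, 0.26, 0.3, 0.39, -0.0, -0.0], [-1.0, 0.16, 0.27, 0.28, 0.39, -0.01, -0.0], [-1.0, 0.16, 0.28, 0.27, 0.39, -0.0, -0.0], [-1.0, 0.16, 0.3, 0.27, 0.39, -0.01, -0.0]]
```

Request:
{"api": "apply_moves", "payload": {
  "increments": [
    [[-1,0.22,0.25,0.38,0,0,0],[-1,0.22,0.25,0.38,0,0,0],[-1,0.2,0.25,0.38,0.2,0,0],[-1,0,0.1,0.1,0.4,0,0],[-1,0,0,0,0.4,0,0]]
  ]
}}

```text
t: 4.92
ee_pos: [0.5868, 0.2069, 0.1502]
tool_rot: [-2.697, -0.004, 1.66]
wrist_force: [-24.9, -8.5, 10.8]
width: 0.0065
gripper_force: 60.4
```

```bash
python3 -c "
from h import *
st();print(observe()['ee_pos'])
plan(an(130,-3.3),RT,4,-1)"
```

```text
t 4.9167 a 150.1 n 20.5 y 0.0028 roterr deg [ 4.509  -0.2482  0.0278] F tool [ -6.179  -27.7477   1.2621] w 0.006497621515252819 q [0.293  1.054  1.0841 2.0371 0.0908 1.7536]
[0.5868 0.2069 0.1502]
end [0.5972 0.2095 0.121 ] [-2.6182 -0.0004  1.6619]
[[-1.0, 0.01, 0.14, 0.14, 0.19, -0.01, 0.0], [-1.0, 0.01, 0.14, 0.13, 0.19, -0.01, 0.0], [-1.0, 0.01, 0.14, 0.13, 0.19, -0.01, 0.0], [-1.0, 0.01, 0.15, 0.13, 0.18, -0.01, 0.0]]
```

```bash
cat > ik.py <<'E'
from h import *
from scipy.optimize import least_squares
S=[([-1.339,.2134,-.035,1.3235,0],[.1148,-.4863,.2308]),([-.3713,.3627,-.0139,1.1945,0],[.5239,-.204,.1597]),
([.2276,.3401,.1032,1.3339,0],[.5453,.1263,.2186]),([.2701,.8947,.9492,1.98,.0648],[.5824,.1825,.2089]),([.293,1.054,1.0841,2.0371,.0908],[.5868,.2069,.1502])]
def fk(q,k):
    h,r0,A,B,C,D,L3,L4=k;ph=q[1]-q[2];ps=ph+q[3]
    r=r0+A*np.sin(q[1])+B*np.cos(q[1])+C*np.cos(ph)+D*np.sin(ph)
    z=h+A*np.cos(q[1])-B*np.sin(q[1])-C*np.sin(ph)+D*np.cos(ph)
    d=np.array([np.cos(ps),0,-np.sin(ps)]);y=np.array([0,1,0])
    t=d*np.cos(q[4])+y*np.sin(q[4])
    R=Rn.from_euler("z",q[0])
    return R.apply(np.array([r,0,z])+L3*d+L4*t),R.apply(t)
k0=np.array([.3,0,.4,0,.4,0,.1,.25])
def res(k):
    return np.r_[np.concatenate([(fk(q,k)[0]-p)*1e3 for q,p in S]),(k-k0)*.5]
K=least_squares(res,k0).x
def ik(p,g=(.3,1,1,2,.1)):
    s=least_squares(lambda q:np.r_[(fk(q,K)[0]-p)*10,(fk(q,K)[1]-TZ)],g);return s.x,s.cost
E
python3 - <<'E'
from ik import *
s=observe();print(K,np.abs(res(K)[:15]).max(),fk(S[4][0],K)[1],Rn.from_euler("xyz",s["tool_rot"]).as_matrix()[:,2])
for a in (130,110,95,80,65,45.5):
    print(a,ik(an(a,-3.3)))
st()
E
```

```text
[ 0.2433 -0.      0.4863 -0.0001  0.393   0.0666  0.14    0.3157] 0.03762283315489334 [-0.429  -0.0347 -0.9026] [-0.429  -0.0347 -0.9026]
130 (array([0.2878, 1.2481, 1.4032, 2.2022, 0.1004]), np.float64(0.000820632459258983))
110 (array([0.2912, 1.2318, 1.3012, 2.1552, 0.0997]), np.float64(5.8062283554617725e-28))
95 (array([0.2932, 1.141 , 1.0734, 2.0179, 0.1007]), np.float64(5.184975814999902e-20))
80 (array([0.2952, 1.0973, 0.9489, 1.9369, 0.1017]), np.float64(1.7720373006474157e-20))
65 (array([0.2972, 1.0666, 0.8525, 1.8711, 0.1027]), np.float64(2.4631281118913843e-18))
45.5 (array([0.2998, 1.0371, 0.7491, 1.797 , 0.104 ]), np.float64(1.0779815084724237e-29))
t 4.9167 a 150.1 n 20.5 y 0.0028 roterr deg [ 4.509  -0.2482  0.0278] F tool [ -6.179  -27.7477   1.2621] w 0.006497621515252819 q [0.293  1.054  1.0841 2.0371 0.0908 1.7536]
```

```bash
python3 - <<'E'
from ik import *
s=observe();p0=s["ee_pos"];R0=Rn.from_euler("xyz",s["tool_rot"]);p1=an(90,-3.3)
def ik2(p,R,g):
    t=R.as_matrix()[:,2];x=least_squares(lambda q:np.r_[(fk(q,K)[0]-p)*10,(fk(q,K)[1]-t)],g);return x.x,x.cost
Ra=RT*Rn.from_rotvec([-np.radians(7),0,0])
g=s["q"][:5]
for i in range(6):
    u=i/5;p=p0+(p1-p0)*u;R=R0*Rn.from_rotvec(u*(R0.inv()*Ra).as_rotvec());g,c=ik2(p,R,g);print(g,c)
P,A=plan(p1,Ra,5,-1)
plan(p1,RT,3,-1,P,A)
E
```

```text
[0.293  1.0537 1.0836 2.0368 0.0908] 2.238392057822293e-26
[0.295  1.0144 0.9743 1.9583 0.0892] 1.0220925622302616e-27
[0.297  0.9858 0.888  1.892  0.0876] 6.1945610731271054e-30
[0.2991 0.9632 0.8145 1.8325 0.0859] 1.830353348362471e-19
[0.3012 0.9447 0.7495 1.7775 0.0842] 6.191277476475274e-21
[0.3033 0.9293 0.6907 1.7255 0.0825] 4.469040826462475e-22
end [0.5773 0.2078 0.0864] [-2.7407 -0.0002  1.6617]
[[-1.0, 0.01, 0.09, 0.31, -0.08, -0.01, 0.0], [-1.0, 0.01, 0.09, 0.31, -0.08, -0.01, 0.0], [-1.0, 0.01, 0.09, 0.31, -0.09, -0.01, 0.0], [-1.0, 0.01, 0.09, 0.31, -0.08, -0.01, 0.0], [-1.0, 0.0, 0.09, 0.31, -0.09, -0.0, 0.0]]
end [0.5773 0.2078 0.0864] [-2.6182 -0.0002  1.6617]
[[-1.0, 0.0, -0.0, 0.0, 0.39, -0.0, 0.0], [-1.0, 0.0, -0.0, 0.0, 0.39, -0.0, 0.0], [-1.0, 0.0, -0.0, 0.0, 0.39, -0.0, 0.0]]
```

Request:
{"api": "apply_moves", "payload": {
  "increments": [
    [[-1,0.01,0.09,0.31,-0.08,0,0],[-1,0.01,0.09,0.31,-0.08,0,0],[-1,0.01,0.09,0.31,-0.09,0,0],[-1,0.01,0.09,0.31,-0.08,0,0],[-1,0,0.09,0.31,-0.09,0,0]]
  ]
}}

```text
t: 5.33
ee_pos: [0.5768, 0.2074, 0.0876]
tool_rot: [-2.744, -0.004, 1.659]
wrist_force: [0.6, 0.1, -0.6]
width: 0.0072
gripper_force: 60.5
```

```bash
python3 -c "
from h import *
st()
plan(an(90,-3.3),RT,3,-1)"
```

```text
t 5.3333 a 90.9 n -2.3 y 0.0015 roterr deg [ 7.2481 -0.287  -0.0068] F tool [0.0406 0.8163 0.2827] w 0.007178569884642796 q [0.301  0.9205 0.6785 1.7171 0.0857 1.7656]
end [0.577  0.2078 0.0862] [-2.6178  0.0003  1.6615]
[[-1.0, 0.0, 0.01, 0.01, 0.4, -0.02, -0.0], [-1.0, 0.01, 0.01, 0.01, 0.4, -0.01, -0.0], [-1.0, 0.0, 0.0, 0.01, 0.41, -0.02, -0.0]]
```

Request:
{"api": "apply_moves", "payload": {
  "increments": [
    [[-1,0,0.01,0.01,0.4,-0.02,0],[-1,0.01,0.01,0.01,0.4,-0.01,0],[-1,0,0,0.01,0.41,-0.02,0],[-1,0,0,0,0,0,0],[-1,0,0,0,0,0,0]]
  ]
}}

```text
t: 5.75
ee_pos: [0.5779, 0.2083, 0.0848]
tool_rot: [-2.618, 0.0, 1.662]
wrist_force: [0.6, -0.1, -0.7]
width: 0.007
gripper_force: 60.5
```

```bash
python3 - <<'E'
from h import *
st();s=observe()
p,d=camera("wrist");cv2.imwrite("pics/w3.png",p[:,:,::-1]);C=cloud("wrist",d,s)
P=C.reshape(-1,3)[d.ravel()>0];b=w2b(P);a,n=sl(P)
m=(b[:,1]<-.02)&(b[:,1]>-.064)&(abs(b[:,0])<.06)&(b[:,2]>.012)&(b[:,2]<.13)
a=a[m];n=n[m]
for lo in range(20,130,4):
    k=(a>=lo)&(a<lo+4)
    if k.sum()>3:print(lo,k.sum(),np.percentile(n[k],[2,25,50,75,98]))
E
```

```text
t 5.75 a 89.1 n -4.7 y 0.0007 roterr deg [-0.0249  0.0245 -0.0127] F tool [-0.2016  0.8721  0.2817] w 0.0069856861947862415 q [0.2942 1.1297 1.0343 1.9906 0.1008 1.7478]
24 1283 [-36.2742 -30.7468 -24.4798 -17.9178 -11.3048]
28 1188 [-36.3283 -29.8167 -23.2617 -17.3824 -11.2173]
32 1146 [ 1.7382  4.4032  7.39   10.4584 13.1553]
36 75 [ 1.6917  5.1594  8.4307  9.9872 13.2098]
44 178 [59.7511 60.2485 60.5081 60.96   61.8084]
48 552 [60.4843 61.6991 62.6984 64.2581 66.0398]
52 94 [-7.6901 62.8135 63.2625 63.8706 65.095 ]
60 9 [-8.477  -6.9197 -5.3056 -2.0685 -1.0674]
64 6 [-7.3434 -5.9707 -4.4977 -3.8303 -2.7331]
68 8 [-6.2443 -5.4188 -3.4931 -2.5914 -1.7692]
72 24 [-8.8653 -7.4611 -5.543  -3.6334 -1.2099]
80 25 [-8.659  -7.2184 -3.8152 -1.8835 -0.9223]
84 10 [-7.5345 -6.5372 -5.4908 -4.099  -1.81  ]
88 6 [-8.375  -7.0876 -3.8765 -2.7654 -2.1021]
92 13 [-7.3842 -6.1187 -4.806  -3.4797 -1.8364]
96 8 [-8.1793 -7.4998 -5.6606 -3.3181 -1.5463]
100 11 [-8.4446 -6.2923 -5.2315 -3.5488 -1.9698]
104 19 [-8.072  -6.6502 -4.8211 -2.9897 -1.581 ]
108 30 [-7.7156 -6.2794 -4.827  -3.3745 -1.5139]
112 221 [-9.0508 -8.6009 -6.3296 -1.4658 -1.0079]
116 1786 [-8.3463 -6.7058 -4.8461 -3.2512 -1.4005]
```

View pics/w3.png

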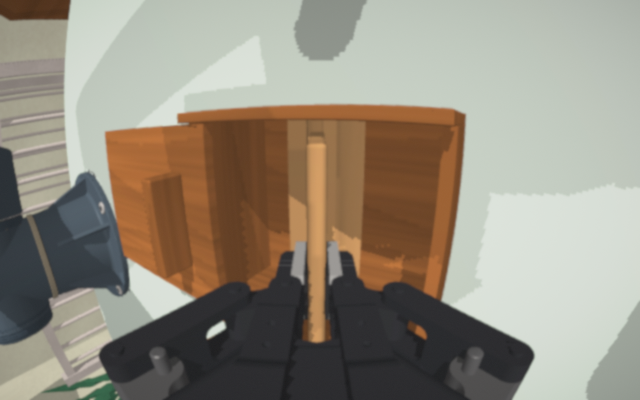

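The wrist view shows the comb at about (316,200), its end over the slot between fence and ledge. Depth puts the comb centre at n=-4.9, while the slot centre is -3.5 (fence face 1.7 minus 5.25). I'll shift 1.3 mm toward the fence, then slide in.

Request:
{"api": "apply_moves", "payload": {
  "increments": [
    [[-1,0,-0.03,0,0,0,0],[-1,0,0,0.1,0,0,0],[-1,0,0,0.1,0,0,0],[-1,0,0,0.1,0,0,0],[-1,0,0,0.05,0,0,0]]
  ]
}}

```text
t: 6.22
ee_pos: [0.5687, 0.2084, 0.0756]
tool_rot: [-2.618, 0.0, 1.663]
wrist_force: [0.5, 0.3, -0.0]
width: 0.0068
gripper_force: 60.5
```

Request:
{"api": "apply_moves", "payload": {
  "increments": [
    [[-1,0,0,0.05,0,0,0],[-1,0,0,0.05,0,0,0],[-1,0,0,0,0,0,0]]
  ]
}}

```text
t: 6.47
ee_pos: [0.568, 0.2083, 0.0736]
tool_rot: [-2.621, -0.001, 1.663]
wrist_force: [8.0, -0.2, 21.6]
width: 0.0072
gripper_force: 64.1
```

```bash
python3 -c "
from h import *
st()"
```

```text
t 6.4667 a 74.5 n -1.8 y -0.0003 roterr deg [0.1802 0.0029 0.0654] F tool [ -0.88    -3.8514 -22.7373] w 0.007160645456873408 q [0.2981 1.0755 0.8953 1.9017 0.1025 1.7502]
```

The contact at a=74.5 fits the comb's shoulder resting on the fence top, because n is 1.6 mm too far toward the fence. I'll back off, shift and retry.

Request:
{"api": "apply_moves", "payload": {
  "increments": [
    [[-1,0,0,-0.1,0,0,0],[-1,0,0.02,0,0,0,0],[-1,0,0.02,0,0,0,0],[-1,0,0,0,0,0,0]]
  ]
}}

```text
t: 6.8
ee_pos: [0.5704, 0.2086, 0.0732]
tool_rot: [-2.616, 0.0, 1.663]
wrist_force: [-0.1, 0.6, 0.1]
width: 0.0069
gripper_force: 60.4
```

```bash
python3 -c "
from h import *
st()"
```

```text
t 6.8 a 75.3 n -4.1 y -0.0003 roterr deg [-0.1198  0.0607  0.052 ] F tool [ 0.6338 -0.0711 -0.0338] w 0.006862507120419617 q [0.2976 1.0952 0.932  1.9242 0.1022 1.7494]
```

Request:
{"api": "apply_moves", "payload": {
  "increments": [
    [[-1,0,-0.015,0.04,0,0,0],[-1,0,0,0.04,0,0,0],[-1,0,0,0.04,0,0,0],[-1,0,0,0,0,0,0]]
  ]
}}

```text
t: 7.13
ee_pos: [0.5672, 0.2083, 0.0692]
tool_rot: [-2.615, 0.001, 1.663]
wrist_force: [0.4, -0.3, -0.0]
width: 0.007
gripper_force: 60.4
```

```bash
python3 -c "
from h import *
st()"
```

```text
t 7.1333 a 70.2 n -3.3 y -0.0003 roterr deg [-0.1537  0.0654  0.0512] F tool [-0.3284  0.3529 -0.1785] w 0.00696187018002819 q [0.2985 1.0825 0.8953 1.9007 0.1026 1.7501]
```

Request:
{"api": "apply_moves", "payload": {
  "increments": [
    [[-1,0,0,0.05,0,0,0],[-1,0,0,0.05,0,0,0],[-1,0,0,0.05,0,0,0],[-1,0,0,0,0,0,0]]
  ]
}}

```text
t: 7.47
ee_pos: [0.5643, 0.208, 0.064]
tool_rot: [-2.615, 0.001, 1.663]
wrist_force: [-0.6, -0.3, -0.6]
width: 0.0069
gripper_force: 60.4
```

```bash
python3 -c "
from h import *
st()"
```

```text
t 7.4667 a 64.3 n -3.3 y -0.0003 roterr deg [-0.1459  0.0651  0.0497] F tool [-0.2035 -0.208   0.864 ] w 0.006920309027508357 q [0.2992 1.0711 0.8587 1.8754 0.103  1.7508]
```

Teeth and shoulder are in the slot with no force. About 19 mm remain.

Request:
{"api": "apply_moves", "payload": {
  "increments": [
    [[-1,0,0,0.06,0,0,0],[-1,0,0,0.07,0,0,0],[-1,0,0,0.07,0,0,0],[-1,0,0,0.07,0,0,0],[-1,0,0,0,0,0,0]]
  ]
}}

```text
t: 7.88
ee_pos: [0.5587, 0.2075, 0.0546]
tool_rot: [-2.615, 0.001, 1.663]
wrist_force: [-0.0, -0.3, -0.2]
width: 0.0068
gripper_force: 60.4
```

Request:
{"api": "apply_moves", "payload": {
  "increments": [
    [[-1,0,0,0.05,0,0,0],[-1,0,0,0.05,0,0,0],[-1,0,0,0,0,0,0]]
  ]
}}

```text
t: 8.13
ee_pos: [0.5569, 0.2074, 0.0513]
tool_rot: [-2.616, 0.0, 1.663]
wrist_force: [0.5, -0.0, -0.9]
width: 0.007
gripper_force: 60.4
```

```bash
python3 -c "
from h import *
st()"
```

```text
t 8.1333 a 49.6 n -3.3 y -0.0003 roterr deg [-0.1363  0.06    0.0536] F tool [-0.0585  0.9186  0.5342] w 0.006954387037153176 q [0.3013 1.0475 0.7781 1.8179 0.1041 1.7526]
```

Request:
{"api": "apply_moves", "payload": {
  "increments": [
    [[-1,0,0,0.03,0,0,0],[-1,0,0,0.03,0,0,0],[-1,0,0,0.02,0,0,0],[-1,0,0,0,0,0,0]]
  ]
}}

```text
t: 8.47
ee_pos: [0.5554, 0.2073, 0.0487]
tool_rot: [-2.616, 0.0, 1.663]
wrist_force: [0.3, -0.8, -1.3]
width: 0.0069
gripper_force: 60.4
```

Request:
{"api": "apply_moves", "payload": {
  "increments": [
    [[-1,0,0,0.02,0,0,0],[-1,0,0,0,0,0,0]]
  ]
}}

```text
t: 8.63
ee_pos: [0.5551, 0.2072, 0.048]
tool_rot: [-2.616, 0.0, 1.663]
wrist_force: [0.1, -0.3, -0.3]
width: 0.007
gripper_force: 60.4
```

```bash
python3 -c "
from h import *
st()"
```

```text
t 8.6333 a 45.8 n -3.4 y -0.0003 roterr deg [-0.1222  0.06    0.0513] F tool [-0.3192  0.1793  0.2418] w 0.007036220191779595 q [0.3018 1.0421 0.759  1.8039 0.1043 1.7531]
```

Request:
{"api": "apply_moves", "payload": {
  "increments": [
    [[-1,0,0,0.015,0,0,0],[-1,0,0,0,0,0,0]]
  ]
}}

```text
t: 8.8
ee_pos: [0.5551, 0.2072, 0.0479]
tool_rot: [-2.617, 0.0, 1.663]
wrist_force: [2.7, 0.0, 3.2]
width: 0.0069
gripper_force: 61.2
```

Request:
{"api": "apply_moves", "payload": {
  "increments": [
    [[-1,0,0,0.015,0,0,0],[-1,0,0,0,0,0,0]]
  ]
}}

```text
t: 8.97
ee_pos: [0.5551, 0.2072, 0.0479]
tool_rot: [-2.618, 0.0, 1.663]
wrist_force: [4.1, -0.5, 10.3]
width: 0.0068
gripper_force: 62.2
```

```bash
python3 -c "
from h import *
st()"
```

```text
t 8.9667 a 45.7 n -3.4 y -0.0003 roterr deg [-0.0183  0.0381  0.0562] F tool [ -0.8848  -1.6478 -10.9444] w 0.00678481809326429 q [0.3018 1.0395 0.7543 1.8    0.1043 1.7532]
```

The comb bottomed at a=45.7 (predicted 45.5) with 11 N. Next I'll release and retract along the slot.

Request:
{"api": "apply_moves", "payload": {
  "increments": [
    [[-0.3,0,0,0,0,0,0],[-0.3,0,0,0,0,0,0],[-0.3,0,0,0,0,0,0],[-0.3,0,0,0,0,0,0]]
  ]
}}

```text
t: 9.3
ee_pos: [0.5544, 0.2071, 0.0469]
tool_rot: [-2.616, 0.0, 1.663]
wrist_force: [-1.3, 0.6, -0.7]
width: 0.0295
gripper_force: 0.0
```

Request:
{"api": "apply_moves", "payload": {
  "increments": [
    [[-0.3,0,0,-0.1,0,0,0],[-0.3,0,0,-0.3,0,0,0],[-0.3,0,0,-0.3,0,0,0],[-0.3,0,0,-0.3,0,0,0]]
  ]
}}

```text
t: 9.63
ee_pos: [0.5746, 0.209, 0.0825]
tool_rot: [-2.616, 0.0, 1.663]
wrist_force: [0.9, 0.7, 0.7]
width: 0.0303
gripper_force: 0.0
```

```bash
python3 - <<'E'
from h import *
st();s=observe()
p,d=camera("wrist");C=cloud("wrist",d,s);P=C.reshape(-1,3)[d.ravel()>0];b=w2b(P);a,n=sl(P)
m=(b[:,1]<-.0)&(b[:,1]>-.064)&(a>38)&(a<90)&(n>-20)&(n<15);A=a[m];N=n[m]
for lo in range(38,90,4):
    k=(A>=lo)&(A<lo+4)
    if k.sum()>3:print(lo,k.sum(),np.percentile(N[k],[2,50,98]),np.median(A[k]))
print("top z",np.percentile(b[m][:,2][(A>68)],[50,99]))
E
```

```text
t 9.6333 a 85.5 n -3.1 y -0.0003 roterr deg [-0.1256  0.0603  0.0536] F tool [ 0.5711  0.4402 -1.0677] w 0.03025925034643459 q [0.2964 1.1166 1.0002 1.9712 0.1016 1.7484]
38 22 [-10.2338  -5.0606  -1.7299] 39.4005766256139
42 175 [-3.0572 -2.9644 -2.3791] 45.080444087585825
46 22 [-7.0148 -2.9818 -2.3932] 46.33436354831922
50 104 [-6.9223 -3.6219 -3.5542] 52.55138854770044
54 9 [-5.1056 -4.1088 -3.5802] 55.52684314417775
58 112 [-8.7835 -4.1922 -4.0972] 59.6895291024471
62 64 [-5.6548 -4.6662 -4.6002] 65.3390119579598
66 68 [-10.0424  -4.7701  -4.6073] 66.84872199936916
70 1275 [-13.1526  -9.1749  -5.1162] 73.26395701353215
74 509 [-12.2796  -8.7724  -6.2764] 74.3534363661893
86 45 [-18.3575  11.4237  11.9947] 87.80899409096482
top z [0.0693 0.0912]
```

```bash
python3 - <<'E'
from ik import *
s=observe();p0=s["ee_pos"];R0=Rn.from_euler("xyz",s["tool_rot"])
Ra=RT*Rn.from_rotvec([-np.radians(16),0,0]);Rd=RT*Rn.from_rotvec([-np.radians(30),0,0])
g=s["q"][:5];p1=b2w(-.025,0,.135)
for i in range(1,5):
    u=i/4;p=p0+(p1-p0)*u;R=R0*Rn.from_rotvec(u*(R0.inv()*Ra).as_rotvec());t=R.as_matrix()[:,2]
    x=least_squares(lambda q:np.r_[(fk(q,K)[0]-p)*10,(fk(q,K)[1]-t)],g);g=x.x;print(g,x.cost)
P,A=plan(p1,Ra,4,-.3)
P,A=plan(b2w(.03,0,.18),Rd,3,-.3,P,A)
P,A=plan(b2w(.0888,0,.16),Rd,3,-.3,P,A)
E
```

```text
[0.3008 1.0051 0.8442 1.8556 0.0911] 1.228792257806383e-25
[0.3059 0.9091 0.7167 1.7548 0.0798] 2.1880730839426435e-30
[0.3114 0.822  0.6078 1.6638 0.0676] 6.676197490931742e-19
[0.3175 0.7408 0.5106 1.5789 0.0544] 1.4660047423982424e-20
end [0.5823 0.2093 0.1351] [-2.8969  0.0005  1.6617]
[[-0.3, -0.0, -0.12, -0.3, -0.67, 0.0, 0.0], [-0.3, -0.0, -0.1, -0.3, -0.67, 0.0, 0.0], [-0.3, -0.0, -0.08, -0.31, -0.67, 0.0, 0.01], [-0.3, -0.01, -0.06, -0.32, -0.66, 0.0, 0.0]]
end [0.5274 0.2043 0.1799] [3.1412 0.0005 1.6617]
[[-0.3, 0.0, -0.54, -0.25, -0.78, 0.0, 0.0], [-0.3, 0.0, -0.51, -0.3, -0.78, 0.0, 0.0], [-0.3, 0.0, -0.49, -0.33, -0.78, 0.0, 0.0]]
end [0.4688 0.1989 0.1599] [3.1412 0.0005 1.6617]
[[-0.3, 0.0, -0.49, 0.17, 0.0, 0.0, 0.0], [-0.3, 0.0, -0.49, 0.16, 0.0, 0.0, 0.0], [-0.3, 0.0, -0.49, 0.17, 0.0, 0.0, 0.0]]
```

Request:
{"api": "apply_moves", "payload": {
  "increments": [
    [[-0.3,0,-0.12,-0.3,-0.67,0,0],[-0.3,0,-0.1,-0.3,-0.67,0,0],[-0.3,0,-0.08,-0.31,-0.67,0,0],[-0.3,0,-0.06,-0.32,-0.66,0,0]]
  ]
}}

```text
t: 10.02
ee_pos: [0.5817, 0.2097, 0.1311]
tool_rot: [-2.89, 0.0, 1.663]
wrist_force: [0.1, -0.5, 0.6]
width: 0.0301
gripper_force: 0.0
```

Request:
{"api": "apply_moves", "payload": {
  "increments": [
    [[-0.3,0,-0.54,-0.25,-0.78,0,0],[-0.3,0,-0.51,-0.3,-0.78,0,0],[-0.3,0,-0.49,-0.33,-0.78,0,0]]
  ]
}}

```text
t: 10.27
ee_pos: [0.5366, 0.2058, 0.1709]
tool_rot: [-3.097, 0.001, 1.663]
wrist_force: [0.8, 0.6, 1.1]
width: 0.0296
gripper_force: 0.0
```

Request:
{"api": "apply_moves", "payload": {
  "increments": [
    [[-0.3,0,-0.49,0.17,0,0,0],[-0.3,0,-0.49,0.16,0,0,0],[-0.3,0,-0.49,0.17,0,0,0],[-0.3,0,0,0,0,0,0]]
  ]
}}

```text
t: 10.6
ee_pos: [0.4743, 0.1998, 0.1531]
tool_rot: [-3.091, 0.001, 1.664]
wrist_force: [-0.7, 0.2, -0.0]
width: 0.0296
gripper_force: 0.0
```

```bash
python3 - <<'E'
from h import *
s=observe();print(s["t"],s["q"],s["ee_pos"],s["tool_rot"],w2b(s["ee_pos"]),s["width"])
p,d=camera("wrist");cv2.imwrite("pics/w4.png",p[:,:,::-1]);C=cloud("wrist",d,s);P=C.reshape(-1,3)[d.ravel()>0]
b=w2b(P)
q=b[(abs(b[:,0]-.09)<.03)&(abs(b[:,1])<.05)&(b[:,2]>.105)&(b[:,2]<.12)];print("handle",cv2.minAreaRect((q[:,:2]*1000).astype(np.float32)),np.median(q[:,2]))
q=b[(abs(b[:,0]+.005)<.05)&(b[:,1]<0)&(b[:,1]>-.065)&(b[:,2]>.06)&(b[:,2]<.1)]
if len(q):print("comb top z",np.percentile(q[:,2],[50,99]),"x",np.percentile(q[:,0],[2,98]))
E
```

```text
10.6 [ 0.3905  0.3144 -0.1008  1.204   0.0134  1.868 ] [0.4743 0.1998 0.1531] [-3.0914  0.0013  1.6639] [ 0.0833 -0.0003  0.1531] 0.029577638268674274
handle ((88.53845977783203, -0.2563591003417969), (70.53164672851562, 12.43995475769043), 89.9479751586914) 0.11368257672452489
comb top z [0.0671 0.0715] x [-0.0189 -0.0054]
```

View pics/w4.png

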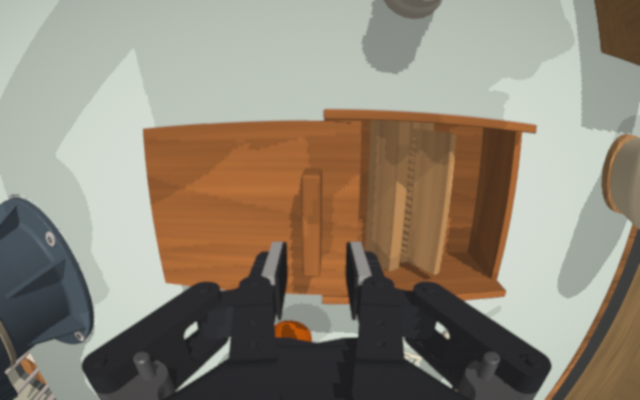

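The view shows the comb standing in the slot (spine at about (435,195)), with its top at z=0.0715, below the lid's underside at 0.080. The handle at about (313,220) lies between the fingers; it measures at box x 0.0885 with its top at z=0.114.

```bash
python3 - <<'E'
from h import *
Rd=RT*Rn.from_rotvec([-np.radians(30),0,0])
P,A=plan(b2w(.0885,0,.0945),Rd,4,-.3)
P,A=plan(b2w(-.045,0,.0945),Rd,10,-.3,P,A)
E
```

```text
end [0.4693 0.1991 0.0946] [3.1412 0.0001 1.6617]
[[-0.3, -0.0, -0.03, 0.37, -0.12, 0.0, 0.01], [-0.3, -0.0, -0.03, 0.37, -0.12, 0.0, 0.0], [-0.3, -0.01, -0.03, 0.37, -0.11, 0.01, 0.01], [-0.3, -0.0, -0.04, 0.37, -0.12, 0.0, 0.0]]
end [0.602  0.2112 0.0947] [3.1412 0.0001 1.6617]
[[-0.3, -0.0, 0.33, 0.0, 0.0, 0.0, 0.0], [-0.3, -0.0, 0.33, 0.0, 0.0, 0.0, 0.0], [-0.3, -0.0, 0.33, 0.0, 0.0, 0.0, 0.0], [-0.3, -0.0, 0.33, 0.0, 0.0, 0.0, 0.0], [-0.3, -0.0, 0.34, 0.0, 0.0, 0.0, 0.0]]
[[-0.3, -0.0, 0.33, 0.0, 0.0, 0.0, 0.0], [-0.3, -0.0, 0.34, 0.0, 0.0, 0.0, 0.0], [-0.3, -0.0, 0.33, 0.0, 0.0, 0.0, 0.0], [-0.3, -0.0, 0.34, 0.0, 0.0, 0.0, 0.0], [-0.3, -0.0, 0.33, 0.0, 0.0, 0.0, 0.0]]
```

Request:
{"api": "apply_moves", "payload": {
  "increments": [
    [[-0.3,0,-0.03,0.37,-0.12,0,0],[-0.3,0,-0.03,0.37,-0.12,0,0],[-0.3,0,-0.03,0.37,-0.11,0,0],[-0.3,0,-0.04,0.37,-0.12,0,0],[-0.3,0,0,0,0,0,0]]
  ]
}}

```text
t: 11.07
ee_pos: [0.4699, 0.1993, 0.0924]
tool_rot: [-3.14, 0.002, 1.663]
wrist_force: [-0.4, -0.6, -0.2]
width: 0.0299
gripper_force: 0.0
```

Request:
{"api": "apply_moves", "payload": {
  "increments": [
    [[-0.3,0,0.1,0,0,0,0],[-0.3,0,0.15,0,0,0,0],[-0.3,0,0.2,0,0,0,0]]
  ]
}}

```text
t: 11.32
ee_pos: [0.4901, 0.2017, 0.0956]
tool_rot: [3.14, 0.001, 1.663]
wrist_force: [-2.1, -0.3, 0.8]
width: 0.0294
gripper_force: 0.9
```

```bash
python3 - <<'E'
from h import *
s=observe();print(s["t"],w2b(s["ee_pos"]),s["tool_rot"],s["wrist_force"])
E
```

```text
11.3167 [ 0.0674 -0.0007  0.0956] [3.14   0.0007 1.6632] [-2.0767 -0.3339  0.8159]
```

Request:
{"api": "apply_moves", "payload": {
  "increments": [
    [[-0.3,0,0.28,0,0,0,0],[-0.3,0,0.28,0,0,0,0],[-0.3,0,0.28,0,0,0,0],[-0.3,0,0.28,0,0,0,0],[-0.3,0,0.28,0,0,0,0]]
  ]
}}

```text
t: 11.73
ee_pos: [0.5465, 0.2069, 0.0954]
tool_rot: [3.14, 0.001, 1.663]
wrist_force: [-2.3, -0.8, 1.5]
width: 0.0297
gripper_force: 1.0
```

Request:
{"api": "apply_moves", "payload": {
  "increments": [
    [[-0.3,0,0.28,0,0,0,0],[-0.3,0,0.28,0,0,0,0],[-0.3,0,0.28,0,0,0,0],[-0.3,0,0.28,0,0,0,0],[-0.3,0,0.2,0,0,0,0]]
  ]
}}

```text
t: 12.15
ee_pos: [0.5993, 0.2117, 0.0953]
tool_rot: [3.14, 0.001, 1.663]
wrist_force: [-1.3, -0.0, 0.6]
width: 0.03
gripper_force: 0.9
```

```bash
python3 - <<'E'
from h import *
s=observe();print(s["t"],w2b(s["ee_pos"]),s["tool_rot"],s["wrist_force"])
E
```

```text
12.15 [-0.0423 -0.0007  0.0953] [3.1396 0.0005 1.6629] [-1.3043 -0.0481  0.6392]
```

Request:
{"api": "apply_moves", "payload": {
  "increments": [
    [[-0.3,0,0.15,0,0,0,0],[-0.3,0,0.12,0,0,0,0],[-0.3,0,0.08,0,0,0,0],[-0.3,0,0.05,0,0,0,0],[-0.3,0,0,0,0,0,0]]
  ]
}}

```text
t: 12.57
ee_pos: [0.6136, 0.213, 0.0949]
tool_rot: [3.14, 0.001, 1.663]
wrist_force: [-0.1, -0.1, 0.4]
width: 0.0296
gripper_force: 0.0
```

Request:
{"api": "apply_moves", "payload": {
  "increments": [
    [[-0.3,0,0.04,0,0,0,0],[-0.3,0,0,0,0,0,0]]
  ]
}}

```text
t: 12.73
ee_pos: [0.6148, 0.2131, 0.0949]
tool_rot: [3.141, 0.001, 1.663]
wrist_force: [-0.3, 0.8, -0.5]
width: 0.0298
gripper_force: 0.0
```

```bash
python3 - <<'E'
from h import *
s=observe();print(s["t"],w2b(s["ee_pos"]),s["tool_rot"],s["wrist_force"])
E
```

```text
12.7333 [-0.0578 -0.0008  0.0949] [3.1406 0.001  1.6633] [-0.282   0.7662 -0.4958]
```

Request:
{"api": "apply_moves", "payload": {
  "increments": [
    [[-0.3,0,0.04,0,0,0,0],[-0.3,0,0.04,0,0,0,0],[-0.3,0,0,0,0,0,0]]
  ]
}}

```text
t: 12.98
ee_pos: [0.6161, 0.2132, 0.0948]
tool_rot: [-3.139, 0.001, 1.664]
wrist_force: [-15.4, -2.8, 8.0]
width: 0.0298
gripper_force: 8.0
```

Request:
{"api": "apply_moves", "payload": {
  "increments": [
    [[-0.3,0,0.03,0,0,0,0],[-0.3,0,0.03,0,0,0,0],[-0.3,0,0,0,0,0,0]]
  ]
}}

```text
t: 13.23
ee_pos: [0.6163, 0.2133, 0.0946]
tool_rot: [-3.135, 0.001, 1.664]
wrist_force: [-32.3, -3.6, 19.4]
width: 0.0302
gripper_force: 16.1
```

```bash
python3 - <<'E'
from h import *
s=observe();print(s["t"],w2b(s["ee_pos"]),s["wrist_force"],s["gripper_force"])
p,d=camera("top");P=cloud("top",d).reshape(-1,3);b=w2b(P)
q=b[(abs(b[:,0])<.15)&(abs(b[:,1])<.08)&(b[:,2]>.084)&(b[:,2]<.093)];print("lid+box",cv2.minAreaRect((q[:,:2]*1000).astype(np.float32)),np.percentile(q[:,0],[.5,99.5]))
E
```

```text
13.2333 [-0.0593 -0.0008  0.0946] [-32.3483  -3.5696  19.412 ] 16.112780570983887
lid+box ((-1.571197509765625, 42.09902572631836), (165.4701690673828, 74.83287048339844), 1.0280656814575195) [-0.0829  0.0799]
```

The lid is at its stop: force rose at the expected position, and the lid and box together span 165 mm. I'll back off and lift clear.

Request:
{"api": "apply_moves", "payload": {
  "increments": [
    [[-0.3,0,-0.1,0,0,0,0],[-0.3,0,-0.14,0,0,0,0],[-0.3,0,0,0,0,0,0]]
  ]
}}

```text
t: 13.53
ee_pos: [0.6103, 0.2128, 0.095]
tool_rot: [3.14, 0.001, 1.663]
wrist_force: [-0.4, -0.8, -0.7]
width: 0.0301
gripper_force: 0.0
```

```bash
python3 - <<'E'
from h import *
s=observe();print(s["t"],w2b(s["ee_pos"]),s["wrist_force"],s["gripper_force"])
E
```

```text
13.5333 [-0.0533 -0.0008  0.095 ] [-0.4179 -0.7513 -0.7283] 0.0
```

Request:
{"api": "apply_moves", "payload": {
  "increments": [
    [[-0.3,0,0,-0.3,0,0,0],[-0.3,0,0,-0.7,0,0,0],[-0.3,0,-0.3,-0.8,0,0,0],[-0.3,0,-0.8,-0.5,0,0,0],[-0.3,0,-1,0,0,0,0]]
  ]
}}

```text
t: 13.95
ee_pos: [0.5295, 0.2057, 0.1905]
tool_rot: [3.134, -0.001, 1.662]
wrist_force: [1.1, 1.5, 1.3]
width: 0.0299
gripper_force: 0.0
```

Request:
{"api": "apply_moves", "payload": {
  "increments": [
    [[-0.3,-0.5,-1,0,0,0,0],[-0.3,-0.5,-1,0,0,0,0],[-0.3,-0.5,-0.5,0,0,0,0],[-0.3,0,0,0,0,0,0],[-0.3,0,0,0,0,0,0]]
  ]
}}

```text
t: 14.37
ee_pos: [0.438, 0.1388, 0.1875]
tool_rot: [3.139, 0.001, 1.662]
wrist_force: [0.3, -0.1, 0.0]
width: 0.0299
gripper_force: 0.0
```

```bash
python3 - <<'E'
from h import *
s=observe();print(s["t"],s["ee_pos"],s["wrist_force"],s["dq"])
ims=[]
for n in("top","side"):
    p,d=camera(n);P=cloud(n,d).reshape(-1,3);b=w2b(P)
    q=b[(abs(b[:,0])<.16)&(abs(b[:,1])<.085)&(b[:,2]>.084)&(b[:,2]<.093)];print("lid+box",cv2.minAreaRect((q[:,:2]*1000).astype(np.float32)))
    q=b[(abs(b[:,0])<.16)&(abs(b[:,1])<.085)&(b[:,2]>.108)&(b[:,2]<.118)];print("handle",cv2.minAreaRect((q[:,:2]*1000).astype(np.float32)))
    ims.append(cv2.resize(p[100:350,120:520,::-1],(480,300)))
cv2.imwrite("pics/end.png",np.vstack(ims))
E
```

```text
14.3667 [0.438  0.1388 0.1875] [ 0.3324 -0.0816  0.047 ] [ 0.0159  0.0467  0.047  -0.0027  0.0025  0.0096]
lid+box ((-1.1720046997070312, 36.634979248046875), (84.03428649902344, 164.7748260498047), 89.91268157958984)
handle ((-50.99920654296875, 23.189607620239258), (31.608850479125977, 12.404117584228516), 89.66832733154297)
lid+box ((-0.139678955078125, -0.7396011352539062), (164.3014373779297, 153.69876098632812), 0.2734859585762024)
handle ((-49.733734130859375, -1.801422119140625), (12.126943588256836, 69.85601806640625), 0.3451663553714752)
```

View pics/end.png

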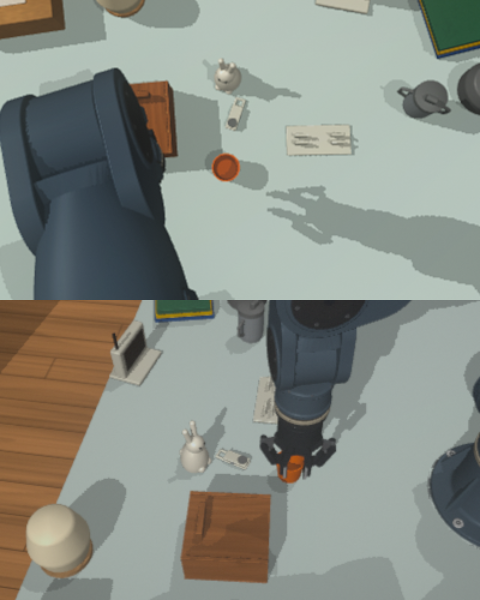

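The end view shows the lid flush on the box, the rack empty, the bystanders in place and the gripper clear. Handing in.

```bash
python3 -c "
from cell import *
print(finish_job())"
```

```text
the job is handed in; nothing more can be done
None
```

The comb is fully home in the slot and released, the lid is shut against its stop, the bystanders look undisturbed in the final picture, and the job was handed in at about 14.5 s.

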